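# Pack the drill-chuck case in two layers

### The arm

A 6-joint arm with a two-finger parallel gripper is mounted at the origin on the work surface. World frame = base frame: x ahead of the robot, y to its left, z up, the work surface at z = 0. Lengths are in m, angles in degrees, forces in N, time in s.
With the tool pointing down it reaches from about 0.4 to 0.825 m from the base axis. Payload 7 kg.
Tool frame: the origin (TCP) lies midway between the tips of the shut fingers; the grasp point (between the pads) lies 19 mm behind it; z points along the fingers, y is the line along which they close (so a half turn about z gives the same grasp; the last joint's range is limited). The gripper opens to 88 mm and grips with 3 to 60 N. Pads are 19 mm wide; open, the fingers measure 130 mm over their backs; the gripper's body (78 mm by 193 mm) begins 47 mm behind the grasp point.
Start: joints at [86.923, 20.546, 0.682, 0, -70.136, -16.507], TCP at [0.226, 0.636, 0.227] pointing down, gripper open.
Joint ranges: [-176.03, 176.03], [-82.01, 121.73], [-58.28, 71.71], [-173.87, 95.51], [-174.79, -0.11], [-173.66, 173.66]. Speed limits (degrees/s): [136.94, 136.94, 172.46, 180, 180, 180].

### API

Orientations are given as [roll, pitch, yaw] about the fixed x, y, z axes, in that order (R = Rz(yaw) Ry(pitch) Rx(roll)).
In Python, from station import * gives the robot as it stands. Calls block until the motion is done:
- goto(position, orientation): joint-space move of the TCP to a pose.
- move_l(position, orientation=None, max_speed=0.15): straight line of the TCP; orientation=None keeps the orientation; max_speed is the mean speed in m/s.
- movej(angles): joint-space move.
- gripper_to(opening): finger opening in m; the grip force is fixed at half the most; returns when the fingers have stopped.
- sleep(seconds).
- inverse_kinematics(position, orientation): joint angles nearest the present ones, or None.
- capture(name): name is "scene" or "top" or "wrist"; returns the picture (384x512x3 uint8, blue, green, red); there is no depth.
- camera_info(name): a dict with "intrinsics" (3x3 intrinsics, pixels), "world_from_camera" (4x4, takes a point from camera to world coordinates); the wrist camera has in their place "T_tool_cam" (4x4, takes a point from camera to tool coordinates, whose origin is the TCP and whose axes are the flange's). Camera axes: x right, y down, z forward; pixel columns grow to the right and rows downward; lengths in m; the calibration is good to about 2 mm. The wrist camera is an equidistant fisheye: a pixel r from the principal point sees the ray r / f radians off the axis. A picture is of the moment at which its call begins: read the wrist's pose just before it. camera_info takes no time and is no camera call.
A pose or a line that the arm cannot do raises MotionError and nothing moves.
- hand_in(): hands the job in; it is judged then, once.
Trained networks look in the newest picture that a camera, given by its name, has taken for a name from the list of things; names that differ only in an ending like _2 or _b are one class to them, and where a whole thing is asked for, a point or a joint stands for the part that bears it (a point fixed in the world has none). Each returns a list of dicts, best first, with "confidence" (0 to 1); they miss things now and then, are a little off and sometimes report something else, mostly with a low value. They report only what shows in the picture. A call takes as long as a camera call.
- silhouettes(camera, target): "region" (384x512 bool, what is visible of it).
- mark_of(camera, target): "position" ([x, y, z] in m, in world coordinates, good to about 4 mm: a listed point, or the origin of a listed thing).
Readings, each from a call of its own:
- read_time_s(): time.
- read_joints(): joint angles.
- read_joint_vel(): joint speeds.
- read_joint_torque(): joint torques, N m.
- read_tool_pos(): TCP position.
- read_tool_rot(): TCP orientation.
- read_force(): force on the tool from outside, world axes, zero at the start.
- read_ft_torque(): the same for the moment, N m.
- read_finger_gap(): finger opening in m.
- read_grip_force(): force on a finger pad.
Only numpy, scipy, OpenCV 4.12 (cv2) and the standard library are available. Lean on these libraries where they do the work, as an engineer would, in place of code of your own. Each camera call takes 0.05 s, during which the arm holds its last target. There are 200 camera calls.

### The job

Pack the open grey case on the workbench. Stand the larger of the two drill chucks, nose up, in the empty bottom cavity; then lay the ribbed aluminium divider flat on the ledges inside the case, rib up; last, lay the T-shaped chuck key flat on the divider, on either side of its rib.

Things in the scene. Friction and masses are not known exactly. Their poses are not given: they have to be found in the camera images.
- case: Open grey case, fixed: 138 (x) x 214 (y) x 90 mm high, walls and floor 5. Origin: centre of underside, on the bench; z up. Inside: a ledge 30 wide along each short end (y = +-72 to +-102) and a 6 mm partition along x at y = 0, tops all level, 70 above the bench. Two cavities between, 69 (y) x 128 (x), 65 deep; the one at y = -37.5 holds a dark hole saw (fixed, 61 high).
- cavity (a point): Centre of the floor of the empty bottom cavity of the case (69 x 128 mm, 65 deep), 37.5 mm from the case's centre along its +y, 5 mm above the bench; axes as the case's. The chuck goes here.
- chuck: The larger drill chuck, loose steel, 60 mm tall, 0.35 kg, standing nose up: body 44 across for the lowest 26 mm, a cone, then a straight round nose 26 across from 34 to 60 mm height (grip there). Origin: centre of underside; z up through the nose. The smaller chuck (40 tall, 30 across) stays out.
- divider: Loose aluminium divider, 0.25 kg, flat on the bench: plate 96 (x) x 180 (y) x 5 mm; on its middle a grip rib 70 long (x), 14 thick (y), its top 45 above the plate's underside. Origin: centre of the plate's underside; z up. Same if turned half round. Lies lengthwise in the case with 16 (x), 12 (y) mm play each way. The plain plate with no rib stays out.
- chuck_key: Loose T-shaped steel chuck key, 0.1 kg, lying flat: 80 mm along x, plus an 8 mm nib at +x; shaft 12 across from x = -22 to 22 (grip there), round head 20 across at +x, square hub 20 at -x with a crossbar 60 long along y at x = -31. Origin: shaft axis, mid-length, 10 mm above what it lies on; z up. The plain L-shaped hex key stays out.

How it is judged (in metres and radians):
On the way, in this order (a step that is already met when the one before it is completed fails the run):
1. the larger chuck stands nose up on the floor of the empty bottom cavity (x of chuck in the frame of case between -0.045 and 0.045 m and y of chuck in the frame of case between 0.015 and 0.062 m and z of chuck in the frame of case below 0.012 m and angle between chuck's own z axis and vertical below 0.2 rad), for 0.2 s.
2. the divider lies flat on the ledges over the chuck, rib up (all of step 1 and x of divider in the frame of case between -0.022 and 0.022 m and y of divider in the frame of case between -0.02 and 0.02 m and z of divider in the frame of case between 0.064 and 0.076 m and angle between divider's own z axis and vertical below 0.06 rad and angle between the y axis of divider and the y axis of case, either way round below 0.35 rad), for 0.2 s.
At the end, for the whole second after the job is handed in: Chuck nose up (11 deg) on the floor of the cavity that was empty; divider rib up, flat on the ledges (6 mm high or low, 3 deg), lengthwise (20 deg), within the walls; chuck key flat (11 deg) on the divider beside the rib, inside the case, not up on rib or rim; all released and at rest (all of step 2 and x of chuck_key in the frame of case between -0.045 and 0.045 m and (y of chuck_key in the frame of case between 0.018 and 0.082 m or y of chuck_key in the frame of case between -0.082 and -0.018 m) and z of chuck_key in the frame of case between 0.078 and 0.092 m and angle between the z axis of chuck_key and the z axis of case, either way round below 0.2 rad and linear speed of each of chuck, divider, chuck_key below 0.02 m/s); the robot touches nothing.
It also fails if it takes over 72 s, if anything falls off the work surface, if the arm or the gripper's body presses on something with over 40 N, if the wrist force passes 120 N, or if a joint passes its speed limit or range.

## Working session

There is one attempt and no reset: what is moved stays moved. The work goes in short steps, each a Python script; the robot and the scene stay as the last script left them, time stands still between calls to the robot, and variables do not carry over. Pictures are saved under pics/ and viewed, at most 10 in all, crops included, and the job is handed in when it is done.

```bash
ls; mkdir -p pics; python3 - <<'E'
from station import *
import cv2, numpy as np
np.set_printoptions(precision=4,suppress=True)
for c in ["scene","top","wrist"]:
    im=capture(c); cv2.imwrite(f"pics/{c}0.png",im)
    print(c,camera_info(c))
    for t in ["case","cavity","chuck","divider","chuck_key"]:
        try:
            m=mark_of(c,t); s=silhouettes(c,t)
        except Exception as e: print(t,e); continue
        print(t,[(np.round(d["position"],4),round(d["confidence"],2)) for d in m],[(round(d["confidence"],2),int(d["region"].sum()),np.round(np.argwhere(d["region"]).mean(0)[::-1],1)) for d in s])
print(read_time_s(),read_tool_pos(),read_tool_rot())
a=cv2.imread("pics/scene0.png");b=cv2.imread("pics/top0.png")
cv2.imwrite("pics/a.png",a);
E
```

```text
pics
station.py
scene {'intrinsics': array([[423.4937,   0.    , 263.8358],
       [  0.    , 423.4937, 197.9078],
       [  0.    ,   0.    ,   1.    ]]), 'world_from_camera': array([[ 0.4477,  0.7073, -0.5471,  1.1499],
       [ 0.8942, -0.3489,  0.2807, -0.3615],
       [ 0.0077, -0.6148, -0.7886,  0.9193],
       [ 0.    ,  0.    ,  0.    ,  1.    ]])}
case [(array([0.5338, 0.0456, 0.0012]), 0.94)] [(0.8, 5112, array([293.1, 182.4]))]
cavity [] [(0.88, 5119, array([293. , 182.6]))]
chuck [] []
divider [(array([0.5349, 0.3441, 0.0043]), 0.87)] [(0.84, 1456, array([380.6, 159.6]))]
chuck_key [(array([ 0.4864, -0.3972,  0.0104]), 0.71)] [(0.56, 308, array([131.2, 236.9]))]
top {'intrinsics': array([[488.5635,   0.    , 259.2151],
       [  0.    , 488.5635, 198.3799],
       [  0.    ,   0.    ,   1.    ]]), 'world_from_camera': array([[-0.0172, -0.9943,  0.1055,  0.4353],
       [-0.9998,  0.0176,  0.0023, -0.0212],
       [-0.0041, -0.1054, -0.9944,  1.1931],
       [ 0.    ,  0.    ,  0.    ,  1.    ]])}
case [(array([ 0.5311,  0.0398, -0.0004]), 0.55)] [(0.64, 5891, array([233. 
[... 174 characters left out ...]
16]), 0.69)] [(0.72, 288, array([348.6, 223.6]))]
divider [(array([ 0.532 ,  0.3349, -0.0029]), 0.84), (array([ 0.4878, -0.396 ,  0.0092]), 0.46)] []
chuck_key [(array([ 0.4883, -0.3949,  0.007 ]), 0.69)] [(0.75, 278, array([416.2, 228. ]))]
wrist {'intrinsics': array([[297.3186,   0.    , 254.0138],
       [  0.    , 297.3186, 190.6786],
       [  0.    ,   0.    ,   1.    ]]), 'T_tool_cam': array([[ 0.001 , -0.9682, -0.2502,  0.0676],
       [ 1.    ,  0.0012, -0.0005, -0.    ],
       [ 0.0008, -0.2502,  0.9682, -0.1586],
       [ 0.    ,  0.    ,  0.    ,  1.    ]])}
case [] []
cavity [] []
chuck [] []
divider [] []
chuck_key [] []
1.65 [0.2263 0.6359 0.2265] [179.9977  -0.0005 -19.583 ]
```

View pics/scene0.png

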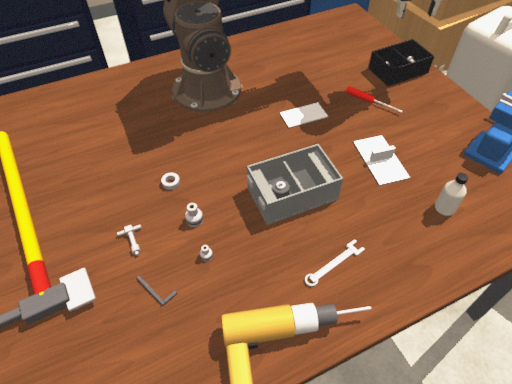

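View pics/top0.png

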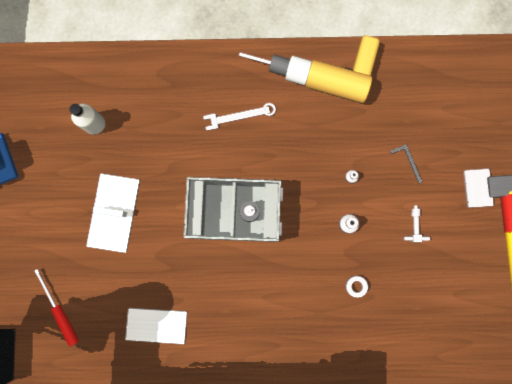

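The scene picture shows the case at (293,182), the divider with its rib at (381,159), the larger chuck at (193,214) and the T key at (131,238). In the top picture they are at (233,209), (113,213), (349,223) and (416,226). The hole saw is on the right, so the empty cavity is towards world +y. The network positions agree with both pictures. Next I'll refine poses by fitting model silhouettes over several views, including the wrist camera.

```bash
cat > h.py <<'E'
from station import *
import cv2, numpy as np, json
from scipy.optimize import minimize
from scipy.spatial.transform import Rotation as Ro
np.set_printoptions(precision=4,suppress=True)
def box(x0,x1,y0,y1,z0,z1): return np.array([[x,y,z] for x in np.linspace(x0,x1,9) for y in np.linspace(y0,y1,9) for z in (z0,z1)])
def cyl(r0,r1,z0,z1):
    a=np.linspace(0,2*np.pi,32); return np.vstack([np.c_[r*np.cos(a),r*np.sin(a),0*a+z] for r,z in((r0,z0),(r1,z1))])
M={"case":[box(-.069,.069,-.107,.107,0,.09)],
 "chuck":[cyl(.022,.022,0,.026),cyl(.022,.013,.026,.034),cyl(.013,.013,.034,.06)],
 "divider":[box(-.048,.048,-.09,.09,0,.005),box(-.035,.035,-.007,.007,0,.045)],
 "chuck_key":[box(-.022,.022,-.006,.006,-.006,.006),box(.022,.04,-.01,.01,-.01,.01),box(.04,.048,-.003,.003,-.003,.003),
   box(-.04,-.022,-.01,.01,-.01,.01),box(-.036,-.026,-.03,.03,-.005,.005)]}
Z0={"case":0,"chuck":0,"divider":0,"chuck_key":.01}
def grab(c):
    """view = camera model at the moment of a new picture"""
    v={"c":c,**camera_info(c)}
    if c=="wrist":
        T=np.eye(4); T[:3,3]=read_tool_pos(); T[:3,:3]=Ro.from_euler("xyz",read_tool_rot(),degrees=True).as_matrix()
        v["world_from_camera"]=T@v["T_tool_cam"]
    v["im"]=capture(c); return v
def project(v,P):
    T=np.linalg.inv(v["world_from_camera"]); K=v["intrinsics"]
    p=P@T[:3,:3].T+T[:3,3]
    if v["c"]=="wrist":
        r=np.linalg.norm(p[:,:2],axis=1); q=p[:,:2]*(np.arctan2(r,p[:,2])/np.maximum(r,1e-9))[:,None]
    else: q=p[:,:2]/p[:,2:]
    return q*[K[0,0],K[1,1]]+K[:2,2]
def render(v,t,s,S=4):
    im=np.zeros((384*S//2,512*S//2),np.uint8); R=Ro.from_euler("z",s[3]).as_matrix()
    for m in M[t]:
        q=(project(v,m@R.T+s[:3])+.5)*S/2-.5
        cv2.fillConvexPoly(im,cv2.convexHull(np.round(q*16).astype(np.int32)),255,cv2.LINE_AA,4)
    return cv2.resize(im,(512,384),interpolation=cv2.INTER_AREA)/255.
def find(v,t,near=None):
    """adds network mark and region of t to the view"""
    m=mark_of(v["c"],t); s=silhouettes(v["c"],t)
    ok=lambda p: near is None or np.linalg.norm(np.array(p)[:2]-near[:2])<.05
    m=[d for d in m if ok(d["position"])]; r=None
    for d in s:
        g=d["region"].astype(np.uint8)
        if near is not None:
            c=np.argwhere(g).mean(0)[::-1]; e=project(v,np.array([[near[0],near[1],Z0[t]+.02]]))[0]
            if np.linalg.norm(c-e)>40: continue
        cs,_=cv2.findContours(g,cv2.RETR_EXTERNAL,cv2.CHAIN_APPROX_NONE)
        r=cv2.drawContours(np.zeros_like(g),cs,-1,1,-1).astype(float); break
    return (np.array(m[0]["position"]) if m else None),r
def fit(t,obs,s0,yaws,freez=False):
    """obs: list of (view, region); pose x,y,z,yaw by silhouette IoU"""
    sc=np.array([.01,.01,.01,.1])
    def cost(u):
        s=s0+u*sc; s=s.copy()
        if freez: s[2]=Z0[t]
        c=0
        for v,r in obs:
            g=render(v,t,s); c+=1-np.minimum(g,r).sum()/np.maximum(g,r).sum()
        return c/len(obs)
    best=None
    for y in yaws:
        s0=np.array([*s0[:3],y]); b=minimize(cost,np.zeros(4),method="Nelder-Mead",options=dict(initial_simplex=np.vstack([np.zeros(4),np.eye(4)]),maxfev=250,xatol=.01,fatol=1e-5))
        if best is None or b.fun<best[0]: best=(b.fun,s0+b.x*sc)
    if freez: best[1][2]=Z0[t]
    return best
E
cat > look.py <<'E'
import sys,pickle
from h import *
def survey(views,targets,near):
    out={}
    for t in targets:
        obs=[]
        for v in views:
            m,r=find(v,t,near.get(t)); print(t,v["c"],"mark",m,None if r is None else int(r.sum()))
            if r is not None: obs.append((v,r))
        out[t]=obs
    return out
E
python3 - <<'E'
from look import *
near={"case":np.array([.532,.042]),"chuck":np.array([.494,-.235]),"divider":np.array([.533,.34]),"chuck_key":np.array([.487,-.396])}
v=[grab("top"),grab("scene")]
o=survey(v,near.keys(),near)
Y={"case":[0,],"chuck":[0],"divider":np.deg2rad([75,105]),"chuck_key":[-.2,.2]}
for t in near:
    if o[t]:
        print(t,[ (f,p,np.rad2deg(p[3])) for f,p in [fit(t,o[t],np.array([*near[t],Z0[t],0]),Y[t],fz) for fz in (False,True)]])
print(read_time_s())
pickle.dump(o,open("o.pkl","wb"))
E
```

```text
case top mark [0.5282 0.0434 0.0008] 6000
case scene mark [0.5306 0.0441 0.0017] 5058
chuck top mark None 284
chuck scene mark [ 0.4982 -0.2327 -0.0016] 307
divider top mark [ 0.5365  0.3354 -0.0045] 2804
divider scene mark [ 0.5355  0.3409 -0.0005] 1577
chuck_key top mark [ 0.4876 -0.3937  0.0087] 255
chuck_key scene mark [ 0.4882 -0.3975  0.009 ] 302
case [(np.float64(0.03482393548401713), array([ 0.5297,  0.0426, -0.001 , -0.0501]), np.float64(-2.8719300289137117)), (np.float64(0.03521840611544891), array([ 0.5295,  0.0425,  0.    , -0.05  ]), np.float64(-2.865739766731606))]
chuck [(np.float64(0.12478256701286244), array([ 0.4952, -0.2324, -0.0018, -0.0049]), np.float64(-0.2811124505589004)), (np.float64(0.12595838804626625), array([ 0.4954, -0.2322,  0.    , -0.0367]), np.float64(-2.101010127006749))]
divider [(np.float64(0.05640867232327379), array([0.533 , 0.3406, 0.0004, 1.4039]), np.float64(80.43964204476356)), (np.float64(0.05668755666301295), array([0.5327, 0.3409, 0.    , 1.4042]), np.float64(80.45423201503853))]
chuck_key [(np.float64(0.2746611168945679), array([ 0.4874, -0.3955,  0.0083, -0.0307]), np.float64(-1.7603981299834537)), (np.float64(0.27474531027448806), array([ 0.4883, -0.3957,  0.01  , -0.0174]), np.float64(-0.9957684571968805))]
2.55
```

```bash
python3 - <<'E'
from look import *
o=pickle.load(open("o.pkl","rb"))
near={"case":np.array([.5297,.0426]),"chuck":np.array([.4953,-.2323]),"chuck_key":np.array([.488,-.3957])}
def obs(pos,yaw,ts,show=None):
    try: goto(pos,[180,0,yaw])
    except MotionError as e: print("ERR",pos,e); return
    sleep(.15); v=grab("wrist")
    if show: cv2.imwrite(f"pics/{show}.png",v["im"])
    for t in ts:
        m,r=find(v,t,near[t]); print(t,"mark",m,None if r is None else r.sum(),read_time_s())
        if r is not None: o[t].append((v,r))
obs([.51,.09,.30],-93,["case"],"case1")
obs([.50,-.21,.24],-93,["chuck"])
obs([.50,-.29,.24],-93,["chuck","chuck_key"],"ck1")
for t,y in (("case",-.05),("chuck",0),("chuck_key",-.02)):
    for ob in (o[t],o[t][2:]):
      if ob: print(t,len(ob),[fit(t,ob,np.array([*near[t],Z0[t],0]),[y],fz) for fz in (False,True)])
pickle.dump(o,open("o.pkl","wb")); print(read_joints())
E
```

```text
case mark [0.5303 0.042  0.0016] 18301.0 5.0667
chuck mark [ 0.4955 -0.2335  0.0036] 902.0 6.5333
chuck mark [ 0.4995 -0.2315  0.0034] 976.0 7.25
chuck_key mark [ 0.4892 -0.3978  0.0103] 937.0 7.35
case 3 [(np.float64(0.030377995309745203), array([ 0.5305,  0.0418, -0.0005, -0.0501])), (np.float64(0.03071895653007432), array([ 0.5305,  0.042 ,  0.    , -0.0511]))]
case 1 [(np.float64(0.011839429046267225), array([ 0.5314,  0.0415, -0.0009, -0.0524])), (np.float64(0.012946988192024445), array([ 0.5313,  0.0416,  0.    , -0.0509]))]
chuck 4 [(np.float64(0.10697578209573083), array([ 0.4964, -0.2325, -0.0024,  0.0366])), (np.float64(0.11132077971250123), array([ 0.4964, -0.2327,  0.    , -0.0291]))]
chuck 2 [(np.float64(0.07555244872799943), array([ 0.4968, -0.2316, -0.0062,  0.0195])), (np.float64(0.09306321411009677), array([ 0.4965, -0.2331,  0.    ,  0.0076]))]
chuck_key 3 [(np.float64(0.2634339712379805), array([ 0.4895, -0.3959,  0.0108, -0.0246])), (np.float64(0.2633222539759826), array([ 0.4896, -0.3958,  0.01  , -0.0298]))]
chuck_key 1 [(np.float64(0.17318986188459884), array([ 0.49  , -0.3983, -0.0085, -0.0214])), (np.float64(0.2177438119176911), array([ 0.491 , -0.3964,  0.01  , -0.0277]))]
[-10.6703  10.9361 -10.735   -0.0007 -68.3041   7.7273]
```

View pics/ck1.png

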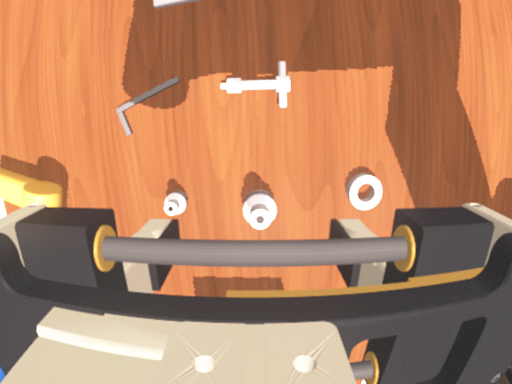

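The wrist picture shows the larger chuck upright at (260,211) and the T key flat at (258,85), with its crossbar on the right, both clear of neighbours. I'll pick the chuck and place it in the cavity.

```bash
python3 - <<'E'
from h import *
cx,cy=.4965,-.2328; yaw=-92.9
goto([cx,cy,.13],[180,0,yaw]); move_l([cx,cy,.037])
print("f",read_force(),read_tool_pos())
gripper_to(.015); print("gap",read_finger_gap(),read_grip_force(),read_time_s())
move_l([cx,cy,.17],max_speed=.25); print("gap",read_finger_gap(),read_force())
tx,ty=.5308+.0375*np.sin(.051),.0418+.0375*np.cos(.051)
goto([tx,ty,.17],[180,0,yaw]); sleep(.1)
v=grab("wrist"); cv2.imwrite("pics/carry.png",v["im"])
print("t",read_time_s(),tx,ty)
E
```

```text
f [-0.2574  0.305   0.643 ] [ 0.4975 -0.2333  0.0382]
gap 0.025186987793258175 29.99941974878311 9.6917
gap 0.02550179276634601 [ 0.2024  0.0939 -3.6638]
t 11.725 0.5327116710390638 0.07925124181971013
```

View pics/carry.png

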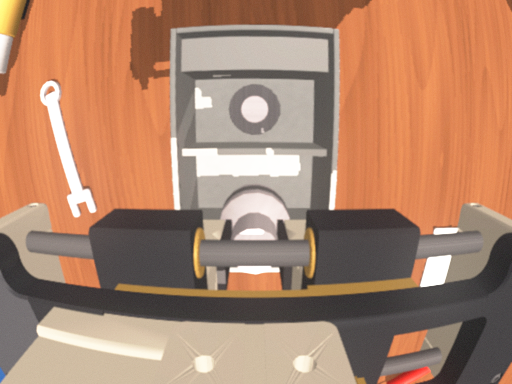

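The chuck is held and centred over the case: chuck at column 255, case walls at 172 and 338. The partition is at row 151, and the chuck sits on the empty side.

```bash
python3 - <<'E'
from look import *
o=pickle.load(open("o.pkl","rb"))
tx,ty=.5327,.0793; 
move_l([tx,ty,.06]); move_l([tx,ty,.0435],max_speed=.05); sleep(.2); print("f",read_force(),read_tool_pos())
gripper_to(.050); print("gap",read_finger_gap(),read_time_s())
move_l([tx,ty,.2],max_speed=.3)
v=grab("wrist"); cv2.imwrite("pics/placed.png",v["im"]); print("chuck",find(v,"chuck",np.array([tx,ty]))[0])
near=np.array([.533,.3406])
for p in ([.535,.28,.25],[.535,.37,.25]):
    goto(p,[180,0,-99.6]); sleep(.15); v=grab("wrist"); m,r=find(v,"divider",near); print(m,None if r is None else r.sum(),read_time_s())
    if r is not None: o["divider"].append((v,r))
cv2.imwrite("pics/div.png",v["im"])
for ob in (o["divider"],o["divider"][2:]):
    if ob: print(len(ob),[fit("divider",ob,np.array([*near,0,0]),[1.404],fz) for fz in (False,True)])
pickle.dump(o,open("o.pkl","wb"))
# stitched view of both
a=cv2.imread("pics/placed.png");b=cv2.imread("pics/div.png");cv2.imwrite("pics/pd.png",cv2.resize(np.hstack([a,b]),(800,300),interpolation=cv2.INTER_AREA))
E
```

```text
f [-0.8755  0.1538 -3.9958] [0.5329 0.0794 0.0437]
gap 0.04999443952347694 13.95
chuck [0.5343 0.0776 0.0049]
[ 0.53    0.3402 -0.0045] 7456.0 15.9167
[ 0.5301  0.3388 -0.0028] 9009.0 16.6667
4 [(np.float64(0.062049008536318645), array([0.5337, 0.3393, 0.0006, 1.4011])), (np.float64(0.06250211797979013), array([0.5338, 0.3395, 0.    , 1.4011]))]
2 [(np.float64(0.05319712841004043), array([ 0.5343,  0.3396, -0.0027,  1.4018])), (np.float64(0.058785859904808224), array([0.5344, 0.3388, 0.    , 1.4008]))]
```

View pics/pd.png

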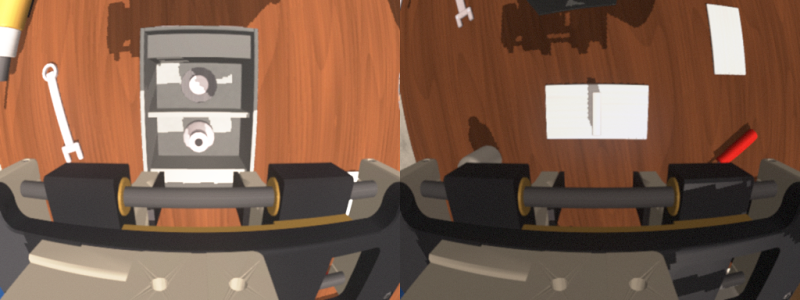

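The left half shows the chuck upright in the empty cavity at (200,137), with the hole saw beyond the partition. The right half shows the divider with its rib at (596,110). Now I'll pick and place the divider.

```bash
python3 - <<'E'
from h import *
dx,dy=.534,.3394
goto([dx,dy,.12],[180,0,-99.7]); move_l([dx,dy,.0105],max_speed=.12); print("f",read_force(),read_tool_pos())
gripper_to(.005); print("gap",read_finger_gap(),read_grip_force(),read_time_s())
p=read_tool_pos(); move_l([dx,dy,.22],max_speed=.25); print("gap",read_finger_gap(),read_force(),p)
cx,cy=.531,.0418
goto([cx,cy,.22],[180,0,177.1]); sleep(.15)
v=grab("wrist"); cv2.imwrite("pics/carry2.png",v["im"]); print(read_time_s(),read_tool_pos(),read_tool_rot(),read_ft_torque())
E
```

```text
f [-0.1277 -0.1985  0.109 ] [0.5345 0.3399 0.0114]
gap 0.013630727791531561 29.998835921287537 18.9917
gap 0.013790734399867182 [-0.6863 -0.4462 -3.6909] [0.5339 0.3394 0.0106]
21.325 [0.5312 0.0427 0.2197] [-179.9918   -0.0184  177.2141] [ 0.0437 -0.168  -0.0327]
```

View pics/carry2.png

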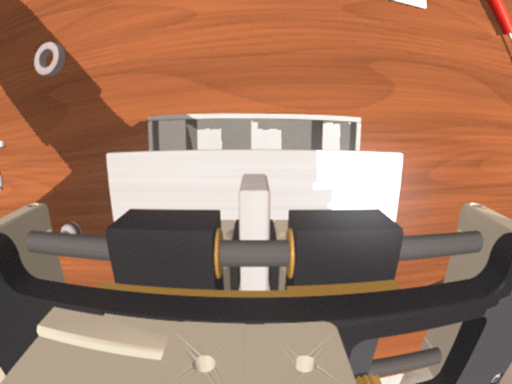

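The divider hangs level and parallel to the case, with both centred at column 254. I'll lower it.

```bash
python3 - <<'E'
from look import *
cx,cy=.531,.0418
move_l([cx,cy,.105]); move_l([cx,cy,.082],max_speed=.05); sleep(.2); print("f",read_force(),read_tool_pos())
z=.082
while read_force()[2]<2 and z>.0795:   # touch down on the ledges
    z-=.0008; move_l([cx,cy,z],max_speed=.02); sleep(.05)
print("z",z,read_force())
gripper_to(.045); print("gap",read_finger_gap(),read_time_s())
move_l([cx,cy,.25],max_speed=.3); sleep(.1)
v=grab("wrist"); cv2.imwrite("pics/placed2.png",v["im"])
m,r=find(v,"divider",np.array([cx,cy])); print(m, fit("divider",[(v,r)],np.array([cx,cy,.07,0]),[-.05]) if r is not None else None)
o=pickle.load(open("o.pkl","rb")); near=np.array([.4895,-.396])
for p in ([.46,-.37,.2],[.53,-.40,.2]):
    try: goto(p,[180,0,178.5])
    except MotionError as e: print(e); continue
    sleep(.15); v=grab("wrist"); m,r=find(v,"chuck_key",near); print(m,None if r is None else r.sum(),read_time_s())
    if r is not None: o["chuck_key"].append((v,r))
cv2.imwrite("pics/key.png",v["im"])
for ob in (o["chuck_key"],o["chuck_key"][3:]):
    if ob: print(len(ob),[fit("chuck_key",ob,np.array([*near,.01,0]),[-.025],fz) for fz in (False,True)])
a=cv2.imread("pics/placed2.png");b=cv2.imread("pics/key.png");cv2.imwrite("pics/pk.png",cv2.resize(np.hstack([a,b]),(800,300),interpolation=cv2.INTER_AREA))
E
```

```text
f [-0.3571 -0.3702 -3.587 ] [0.5311 0.0419 0.0821]
z 0.07960000000000002 [-3.7792  0.346   6.5263]
gap 0.04483750781326783 24.6917
[0.5294 0.0399 0.0666] None
[ 0.4896 -0.3984  0.0119] 1126.0 27.5083
[ 0.4893 -0.3965  0.0109] 1273.0 28.2083
5 [(np.float64(0.22073739953991564), array([ 0.4899, -0.3964,  0.0093, -0.0327])), (np.float64(0.22075845342972542), array([ 0.49  , -0.3964,  0.01  , -0.0309]))]
2 [(np.float64(0.12685159203887592), array([ 0.4907, -0.3969,  0.0015, -0.0347])), (np.float64(0.14675618789693223), array([ 0.4902, -0.3966,  0.01  , -0.0357]))]
```

View pics/pk.png

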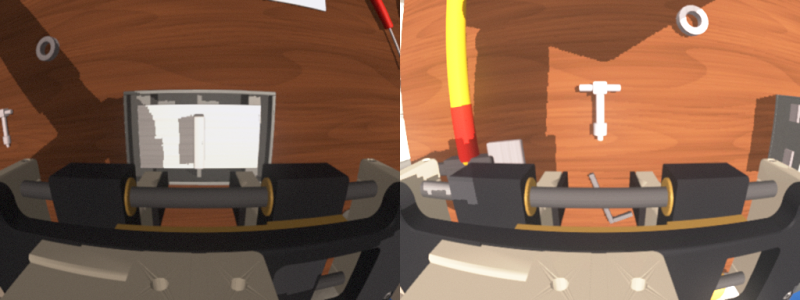

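The left half shows the divider flat in the case, rib up at (200,147). The right half shows the T key at (600,108), clear of the hammer. I'll pick the key and place it on the +y side.

```bash
python3 - <<'E'
from h import *
kx,ky=.490,-.3965
goto([kx,ky,.10],[180,0,178.1]); move_l([kx,ky,.02]); move_l([kx,ky,.0035],max_speed=.04); sleep(.1); print("f",read_force(),read_tool_pos())
gripper_to(.004); print("gap",read_finger_gap(),read_grip_force(),read_time_s())
p=read_tool_pos(); move_l([kx,ky,.20],max_speed=.25); print("gap",read_finger_gap(),read_force(),p)
tx,ty=.531-.003+.050*np.sin(.051),.0418+.050
goto([tx,ty,.20],[180,0,177.1]); sleep(.1)
v=grab("wrist"); cv2.imwrite("pics/carry3.png",v["im"]); print(read_time_s(),read_tool_pos())
E
```

```text
f [ 0.0936 -0.1068 -0.5988] [ 0.4901 -0.3966  0.0036]
gap 0.010885548149296832 29.986510276794434 30.7167
gap 0.011067130698791032 [ 0.396   0.0888 -1.9528] [ 0.4901 -0.3965  0.0036]
33.5833 [0.5307 0.091  0.1999]
```

View pics/carry3.png

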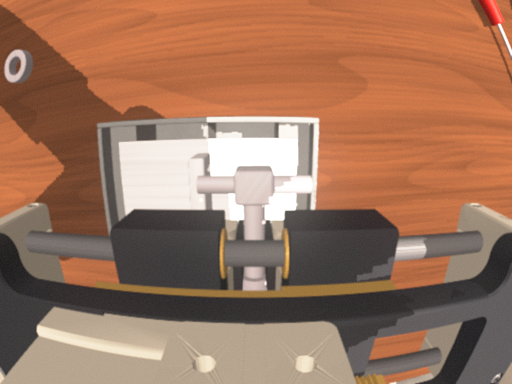

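The key is held straight, above the divider half to the right of the rib (rib at column 200, key at 254). I'll lower and release it.

```bash
python3 - <<'E'
from h import *
tx,ty=.5305,.0918
move_l([tx,ty,.10]); move_l([tx,ty,.080],max_speed=.05); sleep(.2); z=.080; print("f",read_force())
while read_force()[2]<1 and z>.0765:
    z-=.0007; move_l([tx,ty,z],max_speed=.02); sleep(.05)
print("z",z,read_force(),read_tool_pos())
gripper_to(.032); print("gap",read_finger_gap(),read_time_s())
move_l([tx,ty,.24],max_speed=.2); goto([.50,.0,.30],[180,0,177.1]); sleep(.2)
v=grab("wrist"); w=grab("top"); x=grab("scene")
for u in (v,w,x):
    for t in ("chuck_key","divider","chuck","case"): print(u["c"],t,find(u,t,np.array([.531,.05]))[0])
s=cv2.resize(x["im"][120:250,220:370],(450,390),interpolation=cv2.INTER_CUBIC)
cv2.imwrite("pics/end.png",np.hstack([cv2.resize(v["im"][:240,150:500],(350,390)),s])); print(read_time_s())
E
```

```text
f [-0.2461  0.3417 -0.0711]
z 0.07789999999999998 [-1.7443  0.4081  4.4263] [0.5306 0.0918 0.0785]
gap 0.03200538690092223 36.6667
wrist chuck_key [0.5309 0.0926 0.0858]
wrist divider [0.528  0.0391 0.0694]
wrist chuck None
wrist case None
top chuck_key None
top divider None
top chuck None
top case None
scene chuck_key [0.5288 0.0911 0.0848]
scene divider [0.531  0.0453 0.0704]
scene chuck None
scene case [0.534  0.0429 0.0025]
39.7083
```

View pics/end.png

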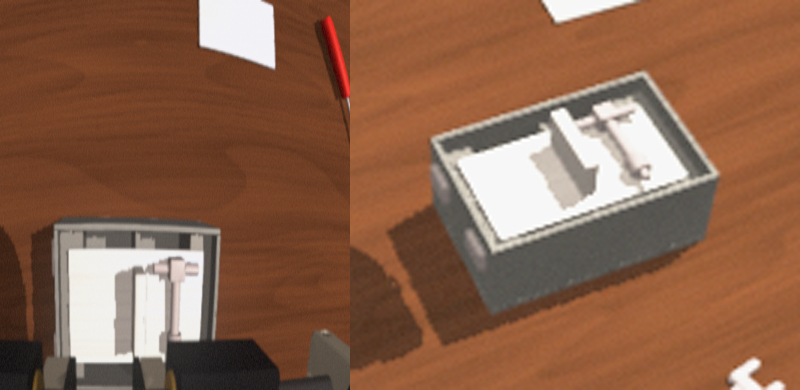

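The divider is flat in the case with its rib up. The key lies flat beside the rib; the marks give its z as about 0.085 and its case y as about 0.05. The gripper is clear, so I'll hand in.

```bash
python3 -c "
from station import *
print(hand_in())"
```

```text
the job is handed in; nothing more can be done
None
```

I handed the job in at about 40 s of the 72 s allowed: the larger chuck was nose up in the empty cavity, the divider flat on the ledges with its rib up, and the chuck key flat on the divider on the +y side; no verdict was returned.

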